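# Line the seasoning shakers up by size on the condiment ledge

## Robot

A 6-joint arm with a two-finger parallel gripper is mounted at the origin on the work surface. World frame = base frame: x ahead of the robot, y to its left, z up, the work surface at z = 0. Lengths are in mm, angles in rad, forces in N, time in s.
With the tool pointing down it reaches from about 400 to 925 mm from the base axis. Payload 12.5 kg.
Tool frame: the origin (TCP) lies midway between the tips of the shut fingers; the grasp point (between the pads) lies 19 mm behind it; y points along the fingers, x is the direction in which the jaws open and shut, and the axes are right-handed (so a half turn about y gives the same grasp; the last joint's range is limited). The gripper opens to 95 mm and grips with 3 to 60 N. Pads are 20 mm wide; open, the fingers measure 119 mm over their backs; the gripper's body (75 mm by 180 mm) begins 59 mm behind the grasp point.
Start: joints at [-1.236, 0.491, 1.559, -0, 1.092, -0.106], TCP at [266.689, -565.264, 214.661] pointing down, gripper open.
Joint ranges: [-3.1, 3.1], [-0.84, 2.19], [0.05, 2.79], [-1.13, 4.28], [0.06, 2.93], [-2.69, 2.69]. Speed limits (rad/s): [2.22, 2.22, 2.79, 3.14, 3.14, 3.14].

## Interface

Orientations are given as [roll, pitch, yaw] about the fixed x, y, z axes, in that order (R = Rz(yaw) Ry(pitch) Rx(roll)).
In Python, from cell import env, vision, job gives the robot as it stands.
- The arm moves only by the shell command python3 -m crank 'ROWS' [OPENING]. ROWS is JSON, a list of rows, each a list of 6 numbers: the shift along the tool's x, y, z in mm, then the turn, a rotation vector about the tool's x, y, z in degrees. In form: [[x, y, z, rx, ry, rz], ...]. A call has 1 to 5 rows; each row is the pose to reach, as a shift and turn from the pose measured when the call began, along the tool's axes at that moment; what a row does not reach only later rows make up. A row lasts 1/10 s, in which the tool goes at most 50 mm and 8.59 degrees, less where a joint would pass 70% of its speed; a pose out of reach is approached as far as the arm can. A call with a gripper value outside its range is refused whole. OPENING is the opening, from 0 (shut) to 1 (fully open), set as the call begins (- or left out, the last holds). The fingers move at their own pace and stop on an object; the grip force is fixed at half the most. Time passes only in rows, so rows that repeat a pose let the fingers close. It gives the time, the measured TCP pose, the force and the opening at its end, in the units of the state.
- env.state(): the state, without advancing time (a new reading comes with each control period).
- vision.read_camera(name): name is "side" or "top" or "wrist"; returns (picture, depth): 400x640x3 uint8, blue, green, red; 400x640 float32, mm along the optical axis (not along the pixel's ray), 0 where there is no reading.
- vision.calibration(name): a dict with "vertical_fov" (degrees; the focal length in pixels is half the picture's height over the tangent of half this angle, whatever the lens; pixels are square), "cx", "cy" (the principal point, pixels), "dist" ([k1, k2, p1, p2, k3] as OpenCV has them; the pictures are not rectified), "pose" (4x4, takes a point from camera to world coordinates). Camera axes: x right, y down, z forward; pixel columns grow to the right and rows downward; lengths in mm; the calibration is good to about 2 mm. A picture is of the moment at which its call begins: read the wrist's pose just before it. calibration takes no time and is no camera call; for the wrist camera it gives the pose at the moment of the call.
- job.job_done(): hands the job in, once; it reports no verdict.
The state is a dict: "t": time; "joints": joint angles; "qvel": joint speeds; "tau": joint torques, N m; "eef_pos": TCP position; "tcp_rot": TCP orientation; "ft_force": force on the tool from outside, world axes, zero at the start; "moment": the same for the moment, N m; "opening": opening from 0.0 (shut) to 1.0 (fully open).
Only numpy, scipy, OpenCV 4.12 (cv2) and the standard library are available. Lean on these libraries where they do the work, as an engineer would, in place of code of your own. Each camera call takes 0.05 s, during which the arm holds its last target.

## Task

Tidy the seasoning station: stand the four metal shakers on the white mats of the ledge, one centred on each mat, in order of size, with the largest next to the white salt jar and the smallest at the far end of the row. Keep them upright while you carry them, so that nothing spills.

Things in the scene. Friction and masses are not known exactly. Their poses are not given: they have to be found in the camera images.
- shaker_xl: the largest of four seasoning shakers: a plain upright cylinder of brushed metal with a shallow domed black lid fixed on it (top 14 mm), 62 mm in diameter and 120 mm high overall, lid included, loose. Stands on the counter at the start. Origin: centre of its underside; z along its axis, up.
- shaker_l: the second largest of four seasoning shakers: a plain upright cylinder of brushed metal with a shallow domed black lid fixed on it (top 14 mm), 54 mm in diameter and 102 mm high overall, lid included, loose. Stands on the counter at the start. Origin: centre of its underside; z along its axis, up.
- shaker_m: the third largest of four seasoning shakers: a plain upright cylinder of brushed metal with a shallow domed black lid fixed on it (top 14 mm), 46 mm in diameter and 84 mm high overall, lid included, loose. Stands on the counter at the start. Origin: centre of its underside; z along its axis, up.
- shaker_s: the smallest of four seasoning shakers: a plain upright cylinder of brushed metal with a shallow domed black lid fixed on it (top 14 mm), 38 mm in diameter and 66 mm high overall, lid included, loose. Stands on the counter at the start. Origin: centre of its underside; z along its axis, up.
- mat_a: one of four identical round white plastic mats, 84 mm in diameter and 4 mm thick, fixed in a straight row, 98 mm from centre to centre, on a low dark steel ledge (100 x 650 mm, 12 mm high) that runs crosswise in front of the robot. Origin: centre of the mat's underside, 12 mm above the counter; its top is 16 mm above the counter. The letter does not tell its place in the row: that changes from start to start.
- mat_b: one of four identical round white plastic mats, 84 mm in diameter and 4 mm thick, fixed in a straight row, 98 mm from centre to centre, on a low dark steel ledge (100 x 650 mm, 12 mm high) that runs crosswise in front of the robot. Origin: centre of the mat's underside, 12 mm above the counter; its top is 16 mm above the counter. The letter does not tell its place in the row: that changes from start to start.
- mat_c: one of four identical round white plastic mats, 84 mm in diameter and 4 mm thick, fixed in a straight row, 98 mm from centre to centre, on a low dark steel ledge (100 x 650 mm, 12 mm high) that runs crosswise in front of the robot. Origin: centre of the mat's underside, 12 mm above the counter; its top is 16 mm above the counter. The letter does not tell its place in the row: that changes from start to start.
- mat_d: one of four identical round white plastic mats, 84 mm in diameter and 4 mm thick, fixed in a straight row, 98 mm from centre to centre, on a low dark steel ledge (100 x 650 mm, 12 mm high) that runs crosswise in front of the robot. Origin: centre of the mat's underside, 12 mm above the counter; its top is 16 mm above the counter. The letter does not tell its place in the row: that changes from start to start.
- salt_jar: squat white ceramic salt jar with a small wooden lid knob, 90 mm in diameter, 87 mm high, fixed on the ledge at one end of the row (either end), in line with the mats, its centre 113 mm from the centre of the nearest mat. An open, empty steel pot of the same diameter, 75 mm high, stands the same way at the other end. Origin: centre of its underside.

How it is judged:
By the outcome, as a careful person would: the job done as asked, in the order asked, and still so for the second after the job is handed in, with the robot touching nothing.
It also fails if it takes over 120 s, if anything falls off the work surface, if the arm or the gripper's body presses on something with over 40 N, if the wrist force passes 120 N, or if a joint passes its speed limit or range.

## Working session

There is one attempt and no reset: what is moved stays moved. The work goes in short steps, Python scripts to look and compute and a shell command to move; the robot and the scene stay as the last step left them, time stands still between calls to the robot, and variables do not carry over. Pictures are saved under pics/ and viewed, and the job is handed in when it is done.

```bash
ls; mkdir -p pics; python3 - <<'E'
from cell import env, vision, job
import cv2
print(env.state())
for n in ["side","top","wrist"]:
    p,d=vision.read_camera(n); cv2.imwrite(f"pics/{n}0.png",p)
    import numpy as np; np.save(f"pics/{n}0.npy",d)
    print(n,vision.calibration(n))
E
```

```text
pics
{'t': 0.0, 'joints': array([-1.23557696e+00,  4.91551589e-01,  1.55946953e+00,  2.93085261e-05,
        1.09168212e+00, -1.05601924e-01]), 'qvel': array([ 0.00013272, -0.00107735,  0.00122032,  0.00044039,  0.00075338,
       -0.00114307]), 'tau': array([ 2.61375571e-03, -6.12630272e+01, -2.58184236e+01,  6.93884608e-02,
        4.81595763e-02, -3.13860596e-05]), 'eef_pos': array([ 266.62014475, -565.00267886,  214.05978143]), 'tcp_rot': array([-1.57065342e+00,  1.10166266e-03, -1.12998849e+00]), 'ft_force': array([ 0.67826426, -0.11475207, -0.35678567]), 'moment': array([ 0.00071162, -0.02687151,  0.00628791]), 'opening': 1.0017668397684516}
side {'vertical_fov': 56.709428754615175, 'cx': 319.87858436558116, 'cy': 202.20062343780234, 'dist': array([-0.02227143,  0.        ,  0.        ,  0.        ,  0.        ]), 'pose': array([[-7.62656077e-01, -4.30932990e-01,  4.82340612e-01,
         7.46285097e+01],
       [-6.46497091e-01,  5.30856542e-01, -5.47935072e-01,
         5.35686224e+02],
       [-1.99303704e-02, -7.29717815e-01, -6.83457893e-01,
         7.20476127e+02],
     
[... 423 characters left out ...]
9367e+00],
       [-1.33418598e-02, -9.69245557e-02, -9.95202304e-01,
         1.20779230e+03],
       [ 0.00000000e+00,  0.00000000e+00,  0.00000000e+00,
         1.00000000e+00]])}
wrist {'vertical_fov': 71.29353881735598, 'cx': 323.1513806015586, 'cy': 200.910263560692, 'dist': array([0.00544603, 0.        , 0.        , 0.        , 0.        ]), 'pose': array([[ 4.26209390e-01, -8.71495839e-01, -2.42570730e-01,
         3.35118057e+02],
       [-9.04624270e-01, -4.10807465e-01, -1.13543634e-01,
        -5.33173257e+02],
       [-6.97062263e-04,  2.67828732e-01, -9.63466286e-01,
         3.84094423e+02],
       [ 0.00000000e+00,  0.00000000e+00,  0.00000000e+00,
         1.00000000e+00]])}
```

View pics/top0.png

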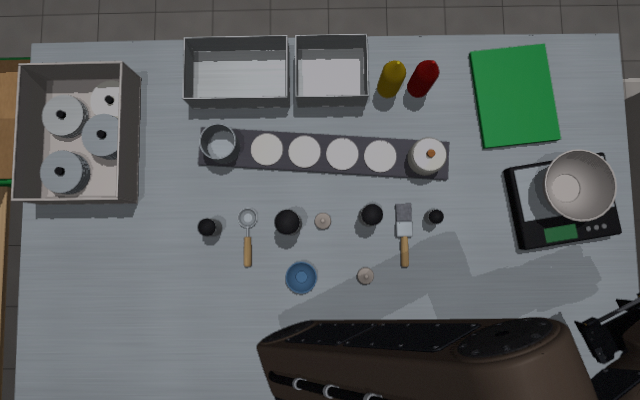

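View pics/side0.png

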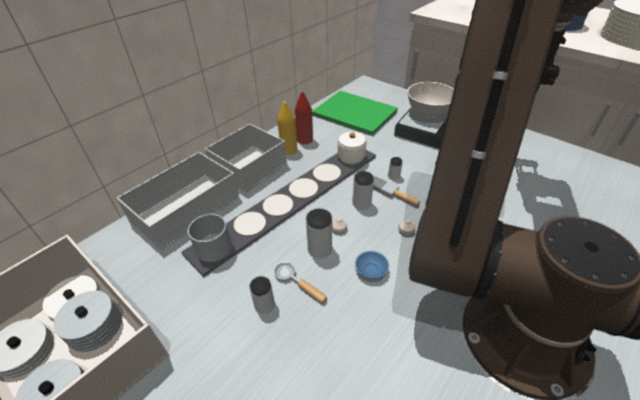

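View pics/wrist0.png

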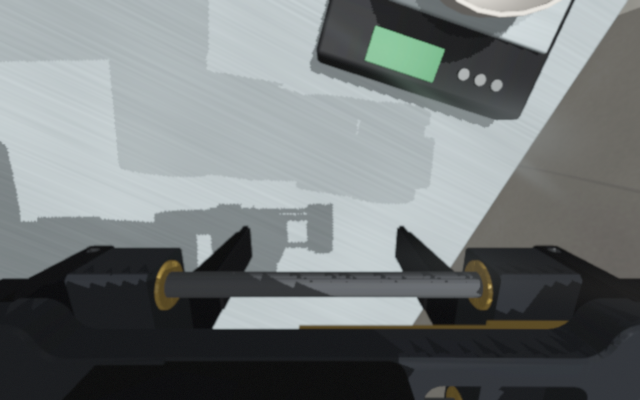

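The mats sit at about (267,149), (304,151), (342,154) and (380,156) in the top view. The salt jar is at (428,157) and the pot at (219,146). The shakers are near (207,228), (288,222), (372,214) and (436,216). Next I'll measure all of these.

```bash
cat > h.py <<'E'
import numpy as np, cv2
from cell import env, vision, job
from scipy.optimize import least_squares
def K(c):
    f=200/np.tan(np.radians(c["vertical_fov"]/2)); return np.array([[f,0,c["cx"]],[0,f,c["cy"]],[0,0,1.]])
def rays(c,uv):
    n=cv2.undistortPoints(np.array(uv,float).reshape(-1,1,2),K(c),c["dist"]).reshape(-1,2)
    return np.c_[n,np.ones(len(n))]
def at_z(c,uv,z):
    r=rays(c,uv)@c["pose"][:3,:3].T; o=c["pose"][:3,3]
    return o+r*((z-o[2])/r[:,2])[:,None]
def cloud(c,d):
    v,u=np.mgrid[0:400,0:640]; uv=np.c_[u.ravel(),v.ravel()]
    P=rays(c,uv)*d.reshape(-1,1)
    return (P@c["pose"][:3,:3].T+c["pose"][:3,3]).reshape(400,640,3)
def circ(P):
    f=lambda p:np.hypot(P[:,0]-p[0],P[:,1]-p[1])-p[2]
    return least_squares(f,[*P.mean(0)[:2],30],loss="soft_l1").x
E
python3 - <<'E'
from h import *
c=vision.calibration("top"); d=np.load("pics/top0.npy"); W=cloud(c,d)
im=cv2.imread("pics/top0.png")
np.set_printoptions(precision=1,suppress=True)
print("counter z",np.median(W[240:260,100:180,2]),"mat z",[W[v,u,2].round(1) for u,v in [(267,149),(304,151),(342,154),(380,156)]])
g=im.min(2)
for u,v in [(267,149),(304,151),(342,154),(380,156)]:
    m=np.zeros((400,640),np.uint8); m[v-20:v+21,u-20:u+21]=g[v-20:v+21,u-20:u+21]>130
    n,l,s,cc=cv2.connectedComponentsWithStats(m); k=l[v,u]
    print("mat",cc[k],s[k],at_z(c,[cc[k]],16)[0])
for u,v in [(207,228),(288,222),(372,214),(436,216),(428,157),(219,146)]:
    sub=W[v-22:v+23,u-24:u+25].reshape(-1,3); zt=np.percentile(sub[:,2],99.5)
    b=g[v-22:v+23,u-24:u+25].reshape(-1)
    t=sub[(sub[:,2]>zt-20)]
    r=np.ptp(t[:,:2],axis=0); print("obj",(u,v),"ztop",zt,"mid",(t[:,:2].max(0)+t[:,:2].min(0))/2,"ext",r,len(t))
for r in [(183,35,288,108),(295,32,368,108),(380,60,440,100),(505,150,620,245)]:
    s=W[r[1]:r[3],r[0]:r[2]].reshape(-1,3); s=s[s[:,2]>25]; print("obst",s.min(0),s.max(0))
E
```

```text
counter z 0.7964019715444692 mat z [np.float64(1207.8), np.float64(17.2), np.float64(15.8), np.float64(13.9)]
mat [266.2 149. ] [251 134  31  31 777] [662.3 149.5  16. ]
mat [304.  151.2] [289 136  31  31 779] [655.3  51.5  16. ]
mat [341.8 153.6] [326 138  32  32 789] [647.8 -46.2  16. ]
mat [379.7 155.9] [364 141  32  31 788] [ 640.6 -143.9   16. ]
obj (207, 228) ztop 1207.7922977493943 mid [432.3   5.1] ext [0. 0.] 13
obj (288, 222) ztop 125.16857593460705 mid [464.9  62.6] ext [ 65.3 115. ] 533
obj (372, 214) ztop 106.5685050344035 mid [471.8 -65.5] ext [ 79.1 141.2] 395
obj (436, 216) ztop 69.93246835582553 mid [ 464.7 -142.3] ext [ 64.9 294.9] 197
obj (428, 157) ztop 101.10436621806599 mid [ 550.9 -144.9] ext [237.2 299.9] 698
obj (219, 146) ztop 1185.507637352914 mid [432.3   5.1] ext [0. 0.] 12
obst [432.3   5.1  25. ] [ 938.9  349.3 1207.8]
obst [ 432.3 -110.4   25. ] [ 939.9   70.  1207.8]
obst [ 432.3 -279.    25.3] [ 852.9    5.1 1207.8]
obst [ 409.6 -734.7   25.1] [ 639.4    5.1 1207.8]
```

```bash
python3 - <<'E'
import cv2
im=cv2.imread("pics/top0.png")[125:245,190:450]; cv2.imwrite("pics/crop0.png",cv2.resize(im,None,fx=3,fy=3,interpolation=cv2.INTER_CUBIC))
E
```

```text
(no output)
```

View pics/crop0.png

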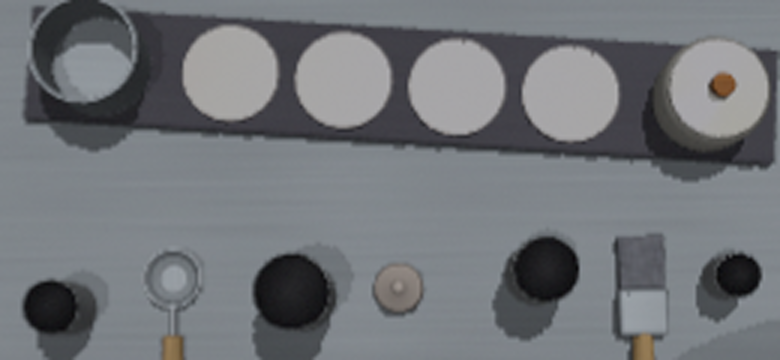

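The crop shows all four lids clearly, and the row is tilted about 4°. I'll drop the empty depth readings and locate the lids by their black blobs.

```bash
python3 - <<'E'
from h import *
c=vision.calibration("top"); d=np.load("pics/top0.npy"); d[d==0]=np.nan; W=cloud(c,d)
im=cv2.imread("pics/top0.png"); g=im.max(2)
np.set_printoptions(precision=1,suppress=True)
for n,(u,v),h in [("m",(207,228),84),("xl",(288,222),120),("l",(372,214),102),("s",(436,216),66)]:
    m=np.zeros((400,640),np.uint8); q=14; m[v-q:v+q+1,u-q:u+q+1]=g[v-q:v+q+1,u-q:u+q+1]<50
    nn,l,s,cc=cv2.connectedComponentsWithStats(m); k=l[v,u]
    P=W[l==k]; P=P[np.isfinite(P[:,2])]
    print(n,cc[k],s[k],"lid z",np.percentile(P[:,2],[10,50,95]),"xy",at_z(c,[cc[k]],h-9)[0],"diam",2*np.sqrt(s[k][4]/np.pi)*(1208-h)/K(c)[0,0])
for r in [(183,35,288,108),(295,32,368,108),(380,60,440,100),(505,150,620,245),(200,125,238,165),(410,138,446,178),(240,205,258,270),(315,210,330,230),(285,260,320,295),(355,265,375,285),(395,200,413,270)]:
    s=W[r[1]:r[3],r[0]:r[2]].reshape(-1,3); s=s[s[:,2]>8]; print("obst",r,np.nanmin(s,0),np.nanmax(s,0))
E
```

```text
m [206.6 227. ] [198 219  19  17 243] lid z [78.7 82.7 87.2] xy [460.7 287.7  75. ] diam 42.34279314642517
xl [286.7 222. ] [275 210  25  25 486] lid z [116.3 119.5 123.3] xy [469.5  89.7 111. ] diam 57.963831443095295
l [371.5 214.5] [361 204  22  22 359] lid z [ 98.1 101.5 105.4] xy [ 485.9 -111.3   93. ] diam 50.642181585038536
s [435.5 216.3] [429 210  14  14 159] lid z [60.7 65.4 69.2] xy [ 481.2 -272.3   57. ] diam 34.79963757382426
obst (183, 35, 288, 108) [774.7  89.8   8. ] [938.9 349.3  97.1]
obst (295, 32, 368, 108) [ 775.1 -110.4    8. ] [939.9  70.   97. ]
obst (380, 60, 440, 100) [ 792.5 -279.     8.1] [ 852.9 -141.2  180.7]
obst (505, 150, 620, 245) [ 409.6 -749.3    8.1] [ 639.4 -461.   134.2]
obst (200, 125, 238, 165) [624.  217.1   8.1] [725.  324.4  93.6]
obst (410, 138, 446, 178) [ 583.9 -315.2    8.1] [ 682.7 -211.4  104.2]
obst (240, 205, 258, 270) [362.4 175.5   8. ] [510.  218.1  24.1]
obst (315, 210, 330, 230) [454.  -11.   12.1] [494.9  24.9  41.3]
obst (285, 260, 320, 295) [295.   23.6   8. ] [372.1 101.3  33.1]
obst (355, 265, 375, 285) [ 314.7 -120.    10. ] [355.1 -79.3  43. ]
obst (395, 200, 413, 270) [ 358.4 -221.4    8.5] [ 515.7 -179.1   30.4]
```

Lid heights of 82.7, 119.5, 101.5 and 65.4 mm confirm which shaker is which. S goes first, as nothing stands in its way. The jaws stay across the row at yaw -0.074 throughout.

```bash
cat >> h.py <<'E'
from scipy.spatial.transform import Rotation as Ro
def go(x,y,z,yaw=-0.074):
    s=env.state(); R=Ro.from_euler("xyz",s["tcp_rot"]).as_matrix()
    T=Ro.from_euler("xyz",[-np.pi/2,0,yaw]).as_matrix()
    d=R.T@(np.array([x,y,z])-s["eef_pos"]); r=Ro.from_matrix(R.T@T).as_rotvec(degrees=True)
    print("at",s["t"].round(2) if hasattr(s["t"],"round") else s["t"],s["eef_pos"].round(1),s["tcp_rot"].round(3),"F",s["ft_force"].round(1),"op",round(s["opening"],3),"| delta",d.round(1),r.round(2))
E
python3 -c "
from h import *
go(481,-272,200)"
```

```text
at 0.15 [ 266.6 -565.1  214.2] [-1.571e+00  1.000e-03 -1.130e+00] F [0.1 0.  0.5] op 0.999 | delta [-173.6   14.4  318.9] [-3.000e-02 -6.051e+01 -4.000e-02]
```

```bash
python3 -m crank '[[-22,2,40,0,-7.5,0],[-44,4,80,0,-15,0],[-66,6,120,0,-22.5,0],[-88,8,160,0,-30,0],[-110,10,200,0,-38,0]]' 1
python3 -c "
from h import *
go(481,-272,200)"
```

```text
t: 0.65
eef_pos: [401.3, -378.7, 204.2]
tcp_rot: [-1.57, 0.001, -0.462]
ft_force: [-0.1, -0.8, 0.1]
opening: 1.002
at 0.65 [ 401.3 -378.7  204.2] [-1.57e+00  1.00e-03 -4.62e-01] F [-0.1 -0.8  0.1] op 1.002 | delta [ 23.9   4.2 131. ] [ -0.05 -22.21  -0.03]
```

```bash
python3 -m crank '[[6,1,33,0,-7,0],[12,2,66,0,-14,0],[18,3,98,0,-20,0],[24,4,131,0,-22.2,0],[24,4,131,0,-22.2,0]]' 1
python3 - <<'E'
from h import *
c=vision.calibration("wrist")
p,d=vision.read_camera("wrist"); cv2.imwrite("pics/w1.png",p); np.save("pics/w1.npy",d); np.save("pics/w1c.npy",c["pose"])
go(481,-272,23)
E
```

```text
t: 1.15
eef_pos: [482.6, -269.3, 200.0]
tcp_rot: [-1.569, 0.001, -0.07]
ft_force: [-1.0, -0.2, -0.2]
opening: 1.002
at 1.2 [ 481.8 -270.7  200. ] [-1.57e+00  1.00e-03 -7.20e-02] F [-0.3 -0.5 -1. ] op 0.997 | delta [ -0.5 177.   -1.5] [-0.07  0.14 -0.05]
```

View pics/w1.png

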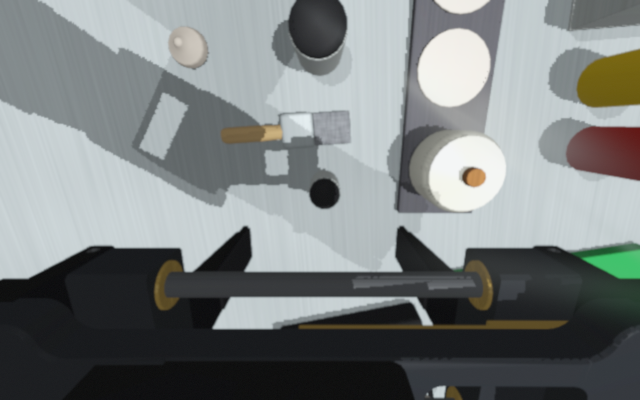

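The wrist view shows the S lid at (324,193), centred between the fingertips at columns 248 and 400. I'll check its position, and the L lid and nearest mat, from this view.

```bash
python3 - <<'E'
from h import *
c=vision.calibration("wrist"); c["pose"]=np.load("pics/w1c.npy"); im=cv2.imread("pics/w1.png"); g=im.max(2)
for n,(u,v),h,q in [("s",(324,193),66,20),("l",(317,25),102,34)]:
    m=np.zeros((400,640),np.uint8); a=max(0,v-q); m[a:v+q+1,u-q:u+q+1]=g[a:v+q+1,u-q:u+q+1]<50
    nn,l,s,cc=cv2.connectedComponentsWithStats(m); k=l[v,u]
    print(n,cc[k],s[k],at_z(c,[cc[k]],h-7)[0].round(1),at_z(c,[cc[k]],h-12)[0].round(1))
print("mat", at_z(c,[[454,67]],16).round(1), "jar knob",at_z(c,[[474,177]],85).round(1))
E
```

```text
s [323.78947368 192.94098884] [310 179  28  29 627] [ 483.4 -270.9   59. ] [ 483.3 -272.1   54. ]
l [319.52660245 199.90012921] [     0      0    640    400 255390] [ 479.1 -269.    95. ] [ 478.9 -270.4   90. ]
mat [[ 643.8 -142.    16. ]] jar knob [[ 639.9 -258.5   85. ]]
```

```bash
python3 -m crank '[[0,35,-0.5,0,0,0],[0.5,80,-0.5,0,0,0],[0.5,125,-0.5,0,0,0],[0.5,160,-0.5,0,0,0],[0.5,177,-0.5,0,0,0]]' 1
python3 -m crank '[[0,0,0,0,0,0],[0,0,0,0,0,0],[0,0,0,0,0,0],[0,0,0,0,0,0],[0,0,0,0,0,0]]' 0
python3 -c "
from h import *
go(482.5,-271.5,23)"
```

```text
t: 1.7
eef_pos: [480.4, -271.3, 20.0]
tcp_rot: [-1.568, 0.004, -0.073]
ft_force: [0.2, -0.1, 0.5]
opening: 0.998
t: 2.2
eef_pos: [480.8, -271.5, 21.0]
tcp_rot: [-1.569, 0.003, -0.073]
ft_force: [0.9, -0.2, 0.6]
opening: 0.636
at 2.2 [ 480.8 -271.5   21. ] [-1.569  0.003 -0.073] F [ 0.9 -0.2  0.6] op 0.636 | delta [ 1.7 -2.   0.2] [-0.12  0.05 -0.16]
```

```bash
python3 -m crank '[[0,0,0,0,0,0],[0,0,0,0,0,0],[0,0,0,0,0,0],[0,0,0,0,0,0],[0,0,0,0,0,0]]' 0
python3 -m crank '[[0,0,0,0,0,0],[0,0,0,0,0,0],[0,0,0,0,0,0]]' 0
python3 - <<'E'
from h import *
c=vision.calibration("wrist")
p,d=vision.read_camera("wrist"); cv2.imwrite("pics/w2.png",p)
go(662.3,149.5,200)
E
```

```text
t: 2.7
eef_pos: [481.0, -271.7, 21.3]
tcp_rot: [-1.569, 0.002, -0.073]
ft_force: [0.1, 1.3, 3.5]
opening: 0.397
t: 3.0
eef_pos: [481.0, -271.7, 21.3]
tcp_rot: [-1.569, 0.002, -0.073]
ft_force: [0.1, 0.4, 3.2]
opening: 0.394
at 3.05 [ 481.1 -271.7   21.3] [-1.569  0.002 -0.073] F [-0.1 -0.1  3.2] op 0.4 | delta [ 149.6 -178.2  433.6] [-0.1   0.05 -0.12]
```

View pics/w2.png

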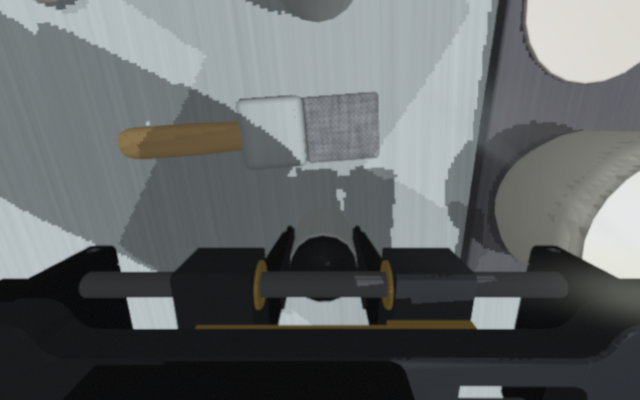

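S is gripped: the opening is 0.40, which matches 38 mm, and it sits between the pads at (323,260). Next is the lift.

```bash
python3 -m crank '[[0,-15,0,0,0,0],[0,-45,0,0,0,0],[0,-80,0,0,0,0],[0,-115,10,0,0,0],[5,-140,30,0,0,0]]' 0
python3 -c "
from h import *
go(662.3,149.5,165)"
```

```text
t: 3.55
eef_pos: [488.1, -242.9, 163.0]
tcp_rot: [-1.569, 0.002, -0.075]
ft_force: [0.3, 0.2, -1.2]
opening: 0.397
at 3.55 [ 488.1 -242.9  163. ] [-1.569  0.002 -0.075] F [ 0.3  0.2 -1.2] op 0.397 | delta [144.4  -1.7 404.3] [-0.08 -0.04 -0.1 ]
```

```bash
python3 -m crank '[[14,0,40,0,0,0],[28,0,80,0,0,0],[42,0,120,0,0,0],[56,0,160,0,0,0],[70,0,200,0,0,0]]' 0
python3 -m crank '[[14,0,40,0,0,0],[28,0,80,0,0,0],[42,0,120,0,0,0],[56,0,160,0,0,0],[70,0,190,0,0,0]]' 0
python3 -c "
from h import *
go(663.5,150,60)"
```

```text
t: 4.05
eef_pos: [572.9, -46.9, 162.7]
tcp_rot: [-1.569, 0.003, -0.075]
ft_force: [-0.3, -0.7, -2.1]
opening: 0.394
t: 4.55
eef_pos: [656.9, 139.7, 162.0]
tcp_rot: [-1.57, 0.004, -0.074]
ft_force: [-0.3, -0.7, -1.1]
opening: 0.397
at 4.55 [656.9 139.7 162. ] [-1.57   0.004 -0.074] F [-0.3 -0.7 -1.1] op 0.397 | delta [  6.3 102.   10.6] [-0.07  0.02 -0.25]
```

```bash
python3 -m crank '[[2,15,5,0,0,0],[6,45,11,0,0,0],[6,80,11,0,0,0],[6,102,11,0,0,0],[6,108,11,0,0,0]]' 0
python3 - <<'E'
from h import *
for n in ("top","wrist","side"):
    if n=="wrist": c=vision.calibration("wrist")
    p,d=vision.read_camera(n); cv2.imwrite(f"pics/{n}3.png",p)
np.save("pics/w3c.npy",c["pose"])
t=cv2.imread("pics/side3.png")[120:300,150:400]
cv2.imwrite("pics/side3c.png",cv2.resize(t,None,fx=3,fy=3,interpolation=cv2.INTER_CUBIC))
go(663.5,150,37.5)
E
```

```text
t: 5.05
eef_pos: [661.1, 149.5, 50.2]
tcp_rot: [-1.571, 0.01, -0.074]
ft_force: [-0.7, -0.7, -0.6]
opening: 0.394
at 5.2 [663.2 150.   54.1] [-1.57   0.005 -0.074] F [-1.1  0.1 -1.4] op 0.394 | delta [ 0.4 16.6  0. ] [-0.06 -0.   -0.27]
```

View pics/wrist3.png

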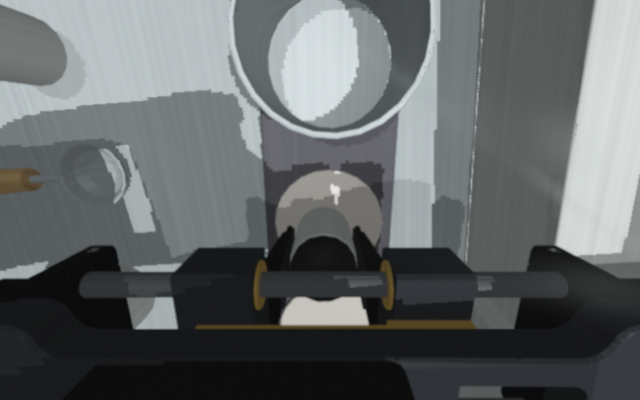

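View pics/side3c.png

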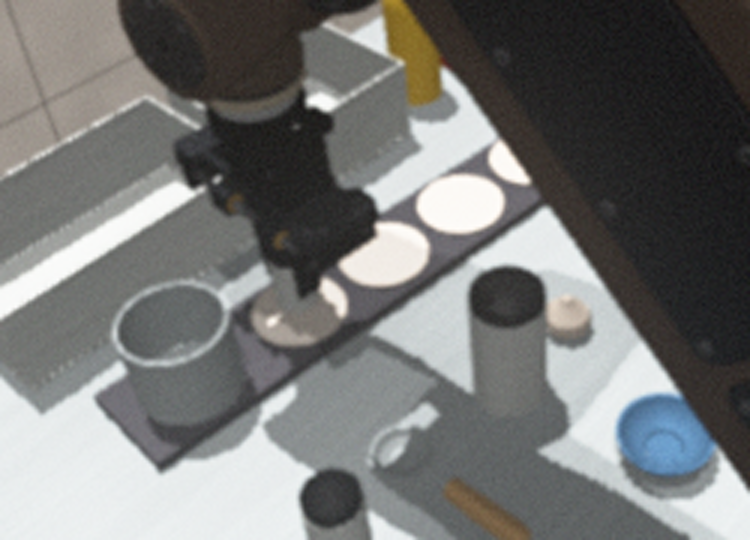

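View pics/top3.png

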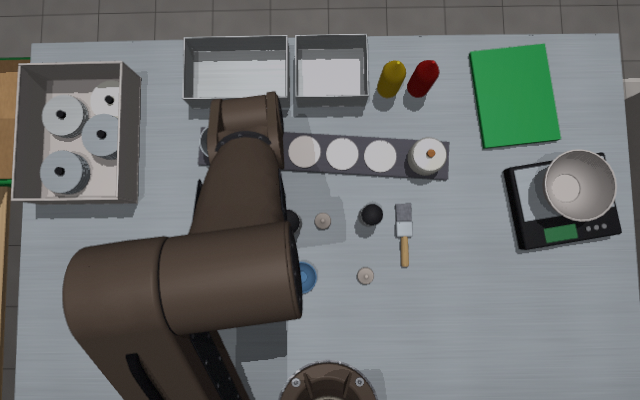

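The mat edges lie at about u=275 and u=383, and the fingers centre at about 323.5. I'll measure that offset in an enlarged crop.

```bash
python3 - <<'E'
import cv2
t=cv2.imread("pics/wrist3.png")[155:345,245:415]
cv2.imwrite("pics/w3c.png",cv2.resize(t,None,fx=3.15,fy=3.15,interpolation=cv2.INTER_CUBIC))
t=cv2.imread("pics/w2.png")[200:345,245:415]
cv2.imwrite("pics/w2c.png",cv2.resize(t,None,fx=3,fy=3,interpolation=cv2.INTER_CUBIC))
E
```

```text
(no output)
```

View pics/w3c.png

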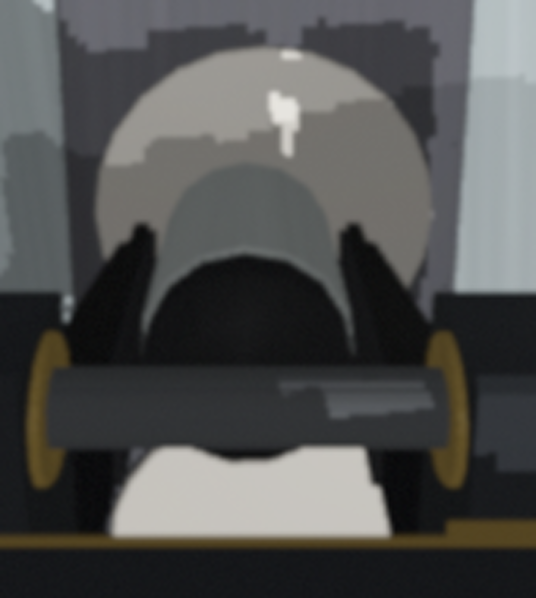

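```bash
python3 - <<'E'
from h import *
c=vision.calibration("wrist"); c["pose"]=np.load("pics/w3c.npy")
f=lambda L:np.array(L)/3.15+[245,155]
def fit(P,r):
    return least_squares(lambda p:np.hypot(P[:,0]-p[0],P[:,1]-p[1])-r,P.mean(0)[:2]).x
M=at_z(c,f([(95,205),(107,150),(150,95),(210,58),(270,46),(335,62),(392,102),(425,160),(432,205),(425,255),(112,510)]),16)
print("mat free",circ(M).round(1),"fixed",fit(M,42).round(1))
S=at_z(c,f([(172,215),(185,195),(210,175),(248,164),(290,176),(315,197),(326,217)]),32.8)
print("shaker",circ(S).round(1),fit(S,19).round(1))
L=at_z(c,f([(150,320),(165,290),(200,262),(248,254),(295,262),(335,292),(347,320)]),32.8+52)
print("lid rim",circ(L).round(1))
E
```

```text
mat free [665.7 148.4  42.3] fixed [661.9 140.8]
shaker [662.3 149.2  18.6] [662.3 148.7]
lid rim [662.7 150.7  17.7]
```

```bash
python3 -m crank '[[3.5,3,-0.5,0,0,0],[3.5,7,-0.5,0,0,0],[3.5,11,-0.5,0,0,0],[3.5,14,-0.5,0,0,0],[3.5,14,-0.5,0,0,0]]' 0
python3 -c "
from h import *
go(666.6,149.3,37.5)"
```

```text
t: 5.7
eef_pos: [666.3, 149.2, 39.6]
tcp_rot: [-1.57, 0.005, -0.074]
ft_force: [0.0, -0.3, -1.3]
opening: 0.395
at 5.7 [666.3 149.2  39.6] [-1.57   0.005 -0.074] F [ 0.  -0.3 -1.3] op 0.395 | delta [0.3 2.1 0.1] [-0.05 -0.   -0.31]
```

```bash
python3 -m crank '[[0.3,1,0,0,0,0],[0.3,2,0,0,0,0],[0.3,2,0,0,0,0]]' 0
python3 -m crank '[[0,0,0,0,0,0],[0,0,0,0,0,0],[0,0,0,0,0,0],[0,0,0,0,0,0],[0,0,0,0,0,0]]' 0.75
python3 -c "
from h import *
go(666.6,149.3,37.5)"
```

```text
t: 6.0
eef_pos: [666.6, 149.2, 37.6]
tcp_rot: [-1.57, 0.006, -0.074]
ft_force: [0.1, 0.5, -2.0]
opening: 0.399
t: 6.5
eef_pos: [666.6, 149.2, 37.7]
tcp_rot: [-1.57, 0.005, -0.074]
ft_force: [0.0, 0.9, 1.5]
opening: 0.733
at 6.5 [666.6 149.2  37.7] [-1.57   0.005 -0.074] F [0.  0.9 1.5] op 0.733 | delta [-0.   0.2  0.1] [-0.06  0.   -0.31]
```

```bash
python3 -m crank '[[0,-20,0,0,0,0],[0,-60,0,0,0,0],[0,-105,0,0,0,0],[0,-145,0,0,0,0],[0,-162,0,0,0,0]]' 1
python3 - <<'E'
from h import *
c=vision.calibration("wrist")
p,d=vision.read_camera("wrist"); cv2.imwrite("pics/w4.png",p); np.save("pics/w4c.npy",c["pose"])
t=p[120:290,240:410]
cv2.imwrite("pics/w4c.png",cv2.resize(t,None,fx=3.5,fy=3.5,interpolation=cv2.INTER_CUBIC))
go(463,289,200)
E
```

```text
t: 7.0
eef_pos: [668.5, 149.2, 204.1]
tcp_rot: [-1.569, 0.0, -0.074]
ft_force: [-0.2, 1.0, 0.7]
opening: 0.997
at 7.05 [668.9 149.2 205.4] [-1.568 -0.002 -0.074] F [0.7 0.4 1.9] op 0.996 | delta [-215.7    5.4  124.2] [-0.14  0.01  0.09]
```

View pics/w4c.png

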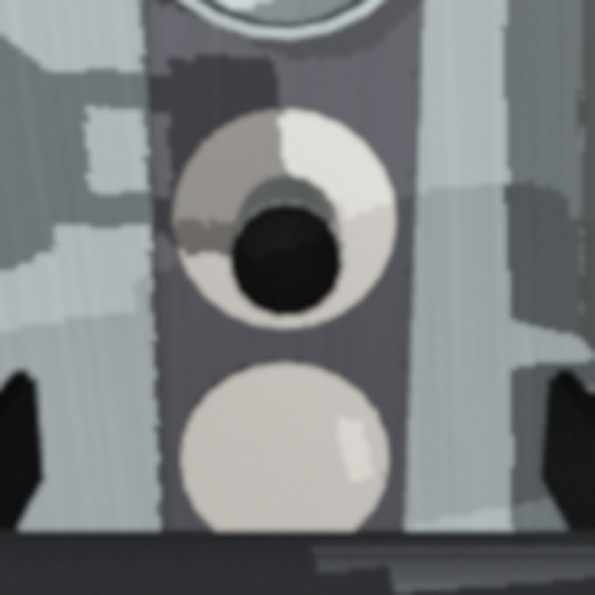

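S stands on its mat: the lid centre is at about (286,258) in the crop, and the mat spans columns 173–397 and rows 108–328. I'll compute the offset.

```bash
python3 - <<'E'
from h import *
c=vision.calibration("wrist"); c["pose"]=np.load("pics/w4c.npy")
f=lambda L:np.array(L)/3.5+[240,120]
M=at_z(c,f([(173,220),(185,165),(220,125),(284,108),(340,122),(385,165),(397,220),(385,275),(345,313),(288,328),(225,312),(183,260)]),16)
print("mat",circ(M).round(1))
S=at_z(c,f([(243,205),(260,186),(287,178),(315,186),(332,207)]),16)
print("base",circ(S).round(1))
g=cv2.imread("pics/w4.png").max(2)
m=np.zeros((400,640),np.uint8); m[170:215,300:345]=g[170:215,300:345]<50
n,l,s,cc=cv2.connectedComponentsWithStats(m);k=l[194,322]; print(cc[k],s[k],at_z(c,[cc[k]],75)[0].round(1),at_z(c,[cc[k]],70)[0].round(1))
M2=at_z(c,f([(180,460),(195,412),(235,374),(285,362),(335,374),(375,412),(389,460),(375,507)]),16)
print("mat2",circ(M2).round(1))
E
```

```text
mat [666.7 149.4  42.2]
base [667.2 147.4  18.3]
[321.08908046 193.58189655] [307 179  29  30 696] [666.5 150.1  75. ] [666.4 148.9  70. ]
mat2 [659.   51.8  41.8]
```

S is centred to within about 1 mm. The top camera reads about 4 mm low in x, so I'll correct for that on the rest. M is next.

```bash
python3 -m crank '[[-43,1,25,0,0,0],[-86,2,50,0,0,0],[-129,3,75,0,0,0],[-172,4,100,0,0,0],[-215,5,124,0,0,0]]' 1
python3 -m crank '[[0,0,0,0,0,0],[0,0,0,0,0,0]]' 1
python3 - <<'E'
from h import *
c=vision.calibration("wrist")
p,d=vision.read_camera("wrist"); cv2.imwrite("pics/w5.png",p)
g=p.max(2); a=np.zeros((400,640),np.uint8); a[:225,260:390]=g[:225,260:390]<50
n,l,s,cc=cv2.connectedComponentsWithStats(a)
for k in range(1,n):
    if s[k][4]>300: print(cc[k],s[k],at_z(c,[cc[k]],75)[0].round(1))
go(463.5,288.5,36)
E
```

```text
t: 7.55
eef_pos: [461.7, 289.4, 199.8]
tcp_rot: [-1.569, -0.001, -0.074]
ft_force: [0.8, 0.9, -0.0]
opening: 1.001
t: 7.75
eef_pos: [461.0, 290.0, 199.6]
tcp_rot: [-1.569, -0.001, -0.072]
ft_force: [-0.1, -0.0, -0.9]
opening: 1.002
[325.44930233 195.3572093 ] [ 307  177   37   37 1075] [463.8 289.7  75. ]
at 7.8 [461.9 289.5 199.6] [-1.569e+00 -1.000e-03 -7.300e-02] F [-0.3 -0.3  0.4] op 1.002 | delta [  1.4 163.6  -1.2] [-0.12  0.03  0.08]
```

View pics/w5.png

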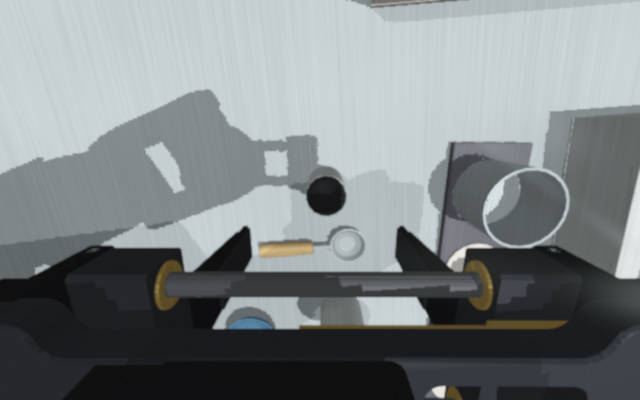

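The M lid is at (325,195), between the fingers.

```bash
python3 -m crank '[[2,35,-0.3,0,0,0],[2,80,-0.3,0,0,0],[2,120,-0.3,0,0,0],[2,150,-0.3,0,0,0],[2,163,-0.3,0,0,0]]' 1
python3 -m crank '[[0,0,0,0,0,0],[0,0,0,0,0,0],[0,0,0,0,0,0],[0,0,0,0,0,0],[0,0,0,0,0,0]]' 0
python3 -m crank '[[0,0,0,0,0,0],[0,0,0,0,0,0],[0,0,0,0,0,0],[0,0,0,0,0,0]]' 0
python3 -c "
from h import *
go(659.2,51.8,170)"
```

```text
t: 8.3
eef_pos: [464.3, 287.9, 33.6]
tcp_rot: [-1.571, 0.002, -0.075]
ft_force: [0.4, 0.1, 0.5]
opening: 1.004
t: 8.8
eef_pos: [464.7, 288.2, 34.6]
tcp_rot: [-1.57, 0.0, -0.075]
ft_force: [0.2, 0.1, 0.3]
opening: 0.637
t: 9.2
eef_pos: [464.8, 288.3, 35.0]
tcp_rot: [-1.569, -0.0, -0.075]
ft_force: [-1.4, 0.3, 6.2]
opening: 0.478
at 9.2 [464.8 288.3  35. ] [-1.569 -0.    -0.075] F [-1.4  0.3  6.2] op 0.478 | delta [ 211.6 -135.3 -221.1] [-0.08 -0.06  0.  ]
```

```bash
python3 -m crank '[[0,-12,0,0,0,0],[0,-40,0,0,0,0],[0,-75,0,0,0,0],[10,-105,-10,0,0,0],[30,-130,-32,0,0,0]]' 0
python3 -m crank '[[36,0,-36,0,0,0],[72,0,-74,0,0,0],[108,0,-112,0,0,0],[144,0,-150,0,0,0],[172,0,-178,0,0,0]]' 0
python3 -c "
from h import *
go(659.2,51.8,68)"
```

```text
t: 9.7
eef_pos: [491.8, 254.6, 167.4]
tcp_rot: [-1.569, -0.001, -0.073]
ft_force: [-0.1, 0.1, -2.3]
opening: 0.479
t: 10.2
eef_pos: [651.3, 62.6, 168.0]
tcp_rot: [-1.569, -0.001, -0.073]
ft_force: [0.8, 1.4, -1.4]
opening: 0.479
at 10.2 [651.3  62.6 168. ] [-1.569e+00 -1.000e-03 -7.300e-02] F [ 0.8  1.4 -1.4] op 0.479 | delta [  8.6 100.  -10.3] [-0.11  0.05  0.06]
```

```bash
python3 -m crank '[[5,15,-6,0,0,0],[8.5,45,-10.3,0,0,0],[8.5,80,-10.3,0,0,0],[8.5,99,-10.3,0,0,0],[8.5,102,-10.3,0,0,0]]' 0
python3 -m crank '[[0,0,0,0,0,0],[0,0,0,0,0,0]]' 0
python3 - <<'E'
from h import *
c=vision.calibration("wrist")
p,d=vision.read_camera("wrist"); cv2.imwrite("pics/w6.png",p); np.save("pics/w6c.npy",c["pose"])
t=p[155:345,235:415]
cv2.imwrite("pics/w6c.png",cv2.resize(t,None,fx=3.15,fy=3.15,interpolation=cv2.INTER_CUBIC))
go(659.2,51.8,51)
E
```

```text
t: 10.7
eef_pos: [657.4, 52.2, 63.5]
tcp_rot: [-1.569, 0.004, -0.073]
ft_force: [-0.1, -0.5, -1.6]
opening: 0.479
t: 10.9
eef_pos: [657.5, 52.6, 64.6]
tcp_rot: [-1.569, 0.003, -0.073]
ft_force: [0.0, 0.2, -1.4]
opening: 0.48
at 10.95 [657.8  52.5  64.8] [-1.569  0.002 -0.073] F [ 0.7 -0.4 -1. ] op 0.48 | delta [ 1.5 13.8 -0.6] [-0.1   0.07 -0.13]
```

View pics/w6c.png

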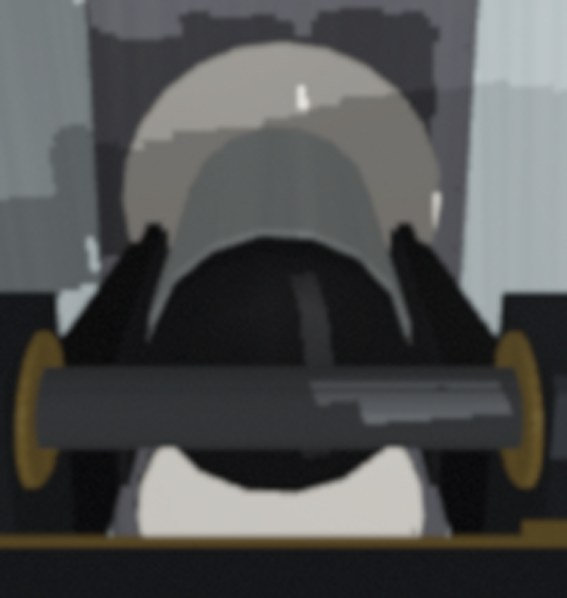

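```bash
python3 - <<'E'
from h import *
c=vision.calibration("wrist"); c["pose"]=np.load("pics/w6c.npy")
f=lambda L:np.array(L)/3.15+[235,155]
M=at_z(c,f([(123,190),(135,145),(170,90),(225,52),(283,42),(340,53),(395,91),(430,147),(440,195),(136,495),(424,500)]),16)
print("mat",circ(M).round(1))
S=at_z(c,f([(200,170),(220,148),(250,133),(282,128),(315,132),(343,147),(363,170)]),29.8)
print("base",circ(S).round(1))
L=at_z(c,f([(165,305),(180,275),(210,250),(280,236),(335,244),(375,270),(398,305)]),29.8+70)
print("rim",circ(L).round(1))
E
```

```text
mat [656.4  17.4  69.9]
base [658.6  51.4  23.9]
rim [658.4  53.7  21.5]
```

```bash
python3 - <<'E'
from h import *
c=vision.calibration("wrist"); c["pose"]=np.load("pics/w6c.npy")
f=lambda L:np.array(L)/3.15+[235,155]
M=at_z(c,f([(123,190),(135,145),(170,90),(225,52),(283,42),(340,53),(395,91),(430,147),(440,195)]),16)
print(M.round(0).tolist()); print("mat",circ(M).round(1))
r=least_squares(lambda p:np.hypot(M[:,0]-p[0],M[:,1]-p[1])-42,[658,52]).x; print(r)
E
```

```text
[[617.0, 58.0, 16.0], [622.0, 70.0, 16.0], [632.0, 83.0, 16.0], [647.0, 92.0, 16.0], [662.0, 94.0, 16.0], [676.0, 90.0, 16.0], [689.0, 79.0, 16.0], [698.0, 64.0, 16.0], [700.0, 50.0, 16.0]]
mat [658.6  52.2  41.2]
[658.52124267  51.20200324]
```

M is already over the mat centre to within about 1 mm, so I'll lower it.

```bash
python3 -m crank '[[0.3,4,-0.2,0,0,0],[0.3,8,-0.2,0,0,0],[0.3,11.5,-0.2,0,0,0],[0.3,13,-0.2,0,0,0],[0.3,13.5,-0.2,0,0,0]]' 0
python3 -c "
from h import *
go(658.2,52.2,51)"
```

```text
t: 11.45
eef_pos: [657.9, 52.3, 51.1]
tcp_rot: [-1.569, 0.003, -0.073]
ft_force: [-0.8, -1.0, 0.3]
opening: 0.481
at 11.45 [657.9  52.3  51.1] [-1.569  0.003 -0.073] F [-0.8 -1.   0.3] op 0.481 | delta [ 0.4  0.1 -0.1] [-0.1   0.07 -0.16]
```

```bash
python3 -m crank '[[0,0.3,0,0,0,0],[0,0.3,0,0,0,0],[0,0.3,0,0,0,0],[0,0.3,0,0,0,0],[0,0.3,0,0,0,0]]' 0.85
python3 -m crank '[[0,-15,0,0,0,0],[0,-50,0,0,0,0],[0,-90,0,0,0,0],[0,-130,0,0,0,0],[0,-165,0,0,0,0]]' 1
python3 - <<'E'
from h import *
c=vision.calibration("wrist")
p,d=vision.read_camera("wrist"); cv2.imwrite("pics/w7.png",p); np.save("pics/w7c.npy",c["pose"])
t=p[100:270,240:410]
cv2.imwrite("pics/w7c.png",cv2.resize(t,None,fx=3.5,fy=3.5,interpolation=cv2.INTER_CUBIC))
go(473,90,225)
E
```

```text
t: 11.95
eef_pos: [657.9, 52.3, 50.9]
tcp_rot: [-1.569, 0.003, -0.073]
ft_force: [0.3, -1.0, 0.6]
opening: 0.824
t: 12.45
eef_pos: [658.3, 52.0, 219.5]
tcp_rot: [-1.569, 0.001, -0.073]
ft_force: [-0.3, 0.2, -0.2]
opening: 1.001
at 12.5 [660.1  52.  225.3] [-1.568 -0.007 -0.073] F [ 0.8 -0.7  5.1] op 1.003 | delta [-189.4   -1.    24.3] [-0.13  0.08  0.41]
```

View pics/w7c.png

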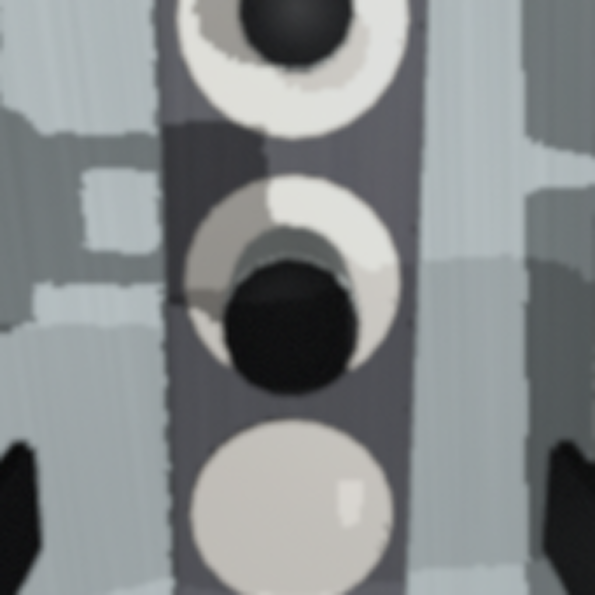

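M is centred: the lid spans columns 224–358 and the mat 185–401. XL is next.

```bash
python3 -m crank '[[-38,0,5,0,0,0],[-76,0,10,0,0,0],[-114,0,15,0,0,0],[-152,0,20,0,0,0],[-189,0,24,0,0,0]]' 1
python3 -m crank '[[0,0,0,0,0,0],[0,0,0,0,0,0]]' 1
python3 - <<'E'
from h import *
c=vision.calibration("wrist")
p,d=vision.read_camera("wrist"); cv2.imwrite("pics/w8.png",p)
g=p.max(2); a=np.zeros((400,640),np.uint8); a[:235,260:390]=g[:235,260:390]<50
n,l,s,cc=cv2.connectedComponentsWithStats(a)
for k in range(1,n):
    if s[k][4]>300: print(cc[k],s[k],at_z(c,[cc[k]],111)[0].round(1))
go(472,90,61)
E
```

```text
t: 13.0
eef_pos: [471.7, 89.9, 224.9]
tcp_rot: [-1.568, -0.008, -0.073]
ft_force: [1.1, 0.1, -0.2]
opening: 0.999
t: 13.2
eef_pos: [471.7, 90.1, 226.2]
tcp_rot: [-1.568, -0.011, -0.072]
ft_force: [0.1, 0.5, 0.3]
opening: 1.0
[321.52465946 196.50070456] [ 296  170   53   54 2129] [471.5  91.3 111. ]
at 13.25 [472.5  89.9 225.9] [-1.568 -0.01  -0.072] F [ 0.9 -0.4  0. ] op 0.998 | delta [ -2.2 164.8  -0.4] [-0.16  0.09  0.6 ]
```

View pics/w8.png

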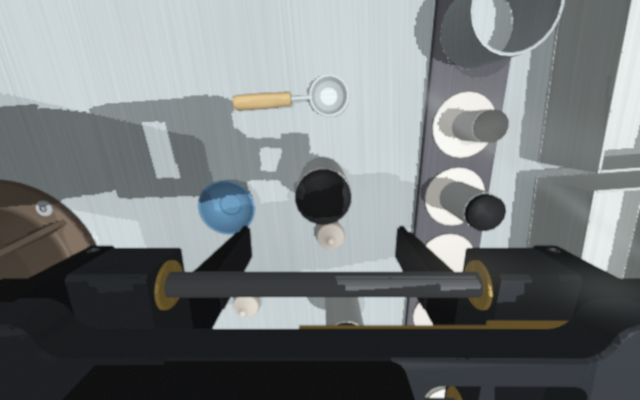

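The XL lid is at (322,197), centred between the fingers. I'll also take out the 0.6° tilt on the way down.

```bash
python3 -m crank '[[-1,35,0,-0.2,0,0.6],[-2,80,0,-0.2,0,0.6],[-2,120,0,-0.2,0,0.6],[-2,150,0,-0.2,0,0.6],[-2,164,0,-0.2,0,0.6]]' 1
python3 -m crank '[[0,0,0,0,0,0],[0,0,0,0,0,0],[0,0,0,0,0,0],[0,0,0,0,0,0],[0,0,0,0,0,0]]' 0
python3 -m crank '[[0,0,0,0,0,0],[0,0,0,0,0,0],[0,0,0,0,0,0]]' 0
python3 -c "
from h import *
go(644.6,-143.6,185)"
```

```text
t: 13.75
eef_pos: [472.5, 90.0, 59.0]
tcp_rot: [-1.572, 0.003, -0.073]
ft_force: [0.3, -0.7, -1.0]
opening: 1.001
t: 14.25
eef_pos: [472.9, 90.0, 59.8]
tcp_rot: [-1.572, 0.002, -0.073]
ft_force: [1.1, -1.9, 3.1]
opening: 0.648
t: 14.55
eef_pos: [472.7, 90.0, 59.8]
tcp_rot: [-1.572, 0.002, -0.073]
ft_force: [-0.3, 0.9, -1.1]
opening: 0.648
at 14.55 [472.7  90.   59.8] [-1.572  0.002 -0.073] F [-0.3  0.9 -1.1] op 0.648 | delta [ 188.2 -125.3 -220.6] [ 0.06  0.06 -0.1 ]
```

```bash
python3 -m crank '[[0,-8,0,0,0,0],[0,-30,0,0,0,0],[0,-60,0,0,0,0],[8,-88,-6,0,0,0],[28,-110,-24,0,0,0]]' 0
python3 -c "
from h import *
go(644.6,-143.6,170)"
```

```text
t: 15.05
eef_pos: [498.3, 64.9, 171.9]
tcp_rot: [-1.571, 0.002, -0.071]
ft_force: [1.7, 0.6, -6.0]
opening: 0.649
at 15.05 [498.3  64.9 171.9] [-1.571  0.002 -0.071] F [ 1.7  0.6 -6. ] op 0.649 | delta [ 160.7    1.8 -197.5] [ 0.04  0.16 -0.1 ]
```

```bash
python3 -m crank '[[32,0,-36,0,0,0],[66,0,-76,0,0,0],[100,0,-116,0,0,0],[130,0,-152,0,0,0],[152,0,-182,0,0,0]]' 0
python3 -c "
from h import *
go(644.6,-143.6,89)"
```

```text
t: 15.55
eef_pos: [638.1, -129.9, 172.0]
tcp_rot: [-1.572, 0.002, -0.072]
ft_force: [0.6, 0.5, -3.8]
opening: 0.649
at 15.55 [ 638.1 -129.9  172. ] [-1.572  0.002 -0.072] F [ 0.6  0.5 -3.8] op 0.649 | delta [  7.6  83.  -13.2] [ 0.05  0.12 -0.1 ]
```

```bash
python3 -m crank '[[4,12,-7,0,0,0],[7.5,35,-13,0,0,0],[7.5,62,-13,0,0,0],[7.5,78,-13,0,0,0],[7.5,83,-13,0,0,0]]' 0
python3 -m crank '[[0,0,0,0,0,0],[0,0,0,0,0,0]]' 0
python3 - <<'E'
from h import *
c=vision.calibration("wrist")
p,d=vision.read_camera("wrist"); cv2.imwrite("pics/w9.png",p); np.save("pics/w9c.npy",c["pose"])
t=p[140:330,230:420]
cv2.imwrite("pics/w9c.png",cv2.resize(t,None,fx=3,fy=3,interpolation=cv2.INTER_CUBIC))
p,d=vision.read_camera("side"); cv2.imwrite("pics/s9.png",p)
go(644.6,-143.6,75.8)
E
```

```text
t: 16.05
eef_pos: [643.1, -142.7, 87.0]
tcp_rot: [-1.571, 0.006, -0.072]
ft_force: [0.0, 1.4, -4.0]
opening: 0.647
t: 16.25
eef_pos: [643.2, -142.5, 87.7]
tcp_rot: [-1.571, 0.005, -0.072]
ft_force: [0.3, 0.0, -5.1]
opening: 0.653
at 16.35 [ 643.5 -142.7   88.1] [-1.571  0.004 -0.072] F [ 0.7  0.3 -4.6] op 0.648 | delta [ 1.2 12.3 -0.8] [ 0.01  0.13 -0.23]
```

View pics/w9c.png

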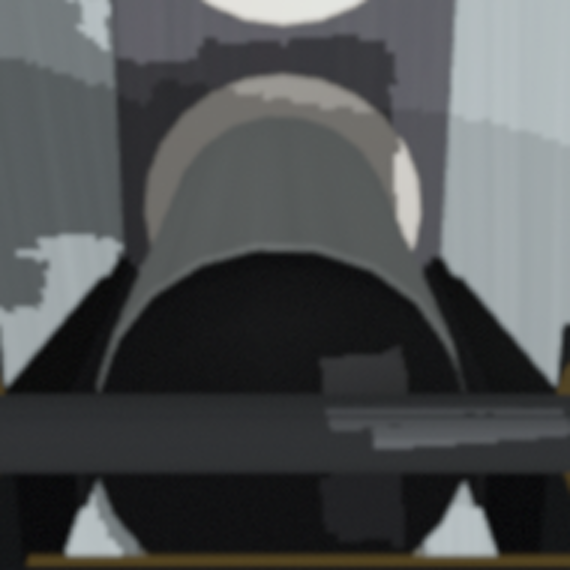

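View pics/s9.png

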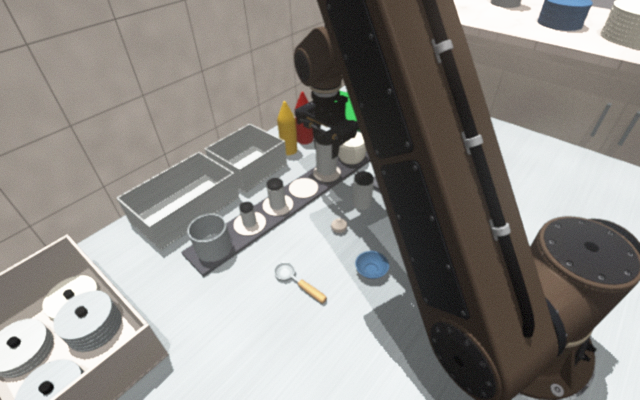

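```bash
python3 - <<'E'
from h import *
c=vision.calibration("wrist"); c["pose"]=np.load("pics/w9c.npy")
f=lambda L:np.array(L)/3+[230,140]
M=at_z(c,f([(145,200),(153,163),(175,125),(205,98),(240,80),(282,73),(325,80),(362,100),(395,135),(415,170),(421,210)]),16)
print("mat",circ(M).round(1)); print(least_squares(lambda p:np.hypot(M[:,0]-p[0],M[:,1]-p[1])-42,[645,-143]).x)
S=at_z(c,f([(195,162),(215,138),(245,121),(282,115),(320,121),(350,138),(372,165)]),28.3)
print("base",circ(S).round(1),least_squares(lambda p:np.hypot(S[:,0]-p[0],S[:,1]-p[1])-31,[645,-143]).x)
L=at_z(c,f([(107,365),(140,308),(200,262),(280,248),(360,262),(420,303),(455,360)]),28.3+106)
print("rim",circ(L).round(1))
E
```

```text
mat [ 643.8 -143.4   41.5]
[ 643.72717739 -144.01926115]
base [ 644.1 -140.6   29.4] [ 643.89855894 -142.5663573 ]
rim [ 644.  -141.9   30. ]
```

XL sits about 1.3 mm too far in +y, so I'll correct that while lowering.

```bash
python3 -m crank '[[0,4,-1.3,0,0,0],[0,8,-1.3,0,0,0],[0,10.5,-1.3,0,0,0],[0,12,-1.3,0,0,0],[0,12.2,-1.3,0,0,0]]' 0
python3 -m crank '[[0,0.4,0,0,0,0],[0,0.4,0,0,0,0]]' 0
```

```text
t: 16.85
eef_pos: [643.3, -144.0, 76.0]
tcp_rot: [-1.571, 0.004, -0.072]
ft_force: [-1.3, -0.2, 0.4]
opening: 0.65
t: 17.05
eef_pos: [643.3, -144.0, 75.9]
tcp_rot: [-1.571, 0.004, -0.072]
ft_force: [-2.8, 0.2, 1.6]
opening: 0.648
```

The vertical force went from -4.6 to +1.6 N, so XL is standing on the mat. I'll release it.

```bash
python3 -m crank '[[0,0,0,0,0,0],[0,0,0,0,0,0],[0,0,0,0,0,0],[0,0,0,0,0,0],[0,0,0,0,0,0]]' 1
python3 -m crank '[[0,-15,0,0,0,0],[0,-50,0,0,0,0],[0,-90,0,0,0,0],[0,-130,0,0,0,0],[0,-160,0,0,0,0]]' 1
python3 - <<'E'
from h import *
c=vision.calibration("wrist")
p,d=vision.read_camera("wrist"); cv2.imwrite("pics/w10.png",p); np.save("pics/w10c.npy",c["pose"])
go(488.4,-110.6,215)
E
```

```text
t: 17.55
eef_pos: [643.3, -144.0, 75.9]
tcp_rot: [-1.571, 0.004, -0.072]
ft_force: [0.1, -0.2, -0.1]
opening: 0.981
t: 18.05
eef_pos: [644.2, -144.0, 240.0]
tcp_rot: [-1.572, 0.001, -0.072]
ft_force: [0.3, 0.3, -0.4]
opening: 1.0
at 18.1 [ 645.5 -144.4  244.7] [-1.573 -0.005 -0.071] F [ 0.4 -0.1  3.7] op 1.0 | delta [-159.3   28.8   22.6] [0.14 0.14 0.3 ]
```

View pics/w10.png

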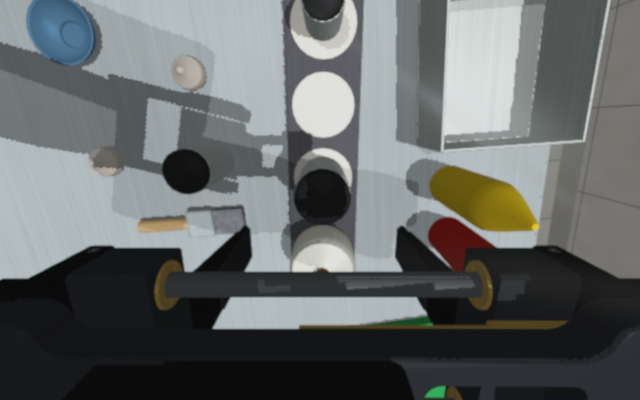

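XL stands at (322,193) beside the jar, upright and centred across the mat. L is next.

```bash
python3 -m crank '[[-32,4,5,0,0,0],[-64,10,9,0,0,0],[-96,17,14,0,0,0],[-128,23,18,0,0,0.3],[-159,28.5,22.6,0,0,0.3]]' 1
python3 -m crank '[[0,0,0,0,0,0],[0,0,0,0,0,0]]' 1
python3 - <<'E'
from h import *
c=vision.calibration("wrist")
p,d=vision.read_camera("wrist"); cv2.imwrite("pics/w11.png",p)
g=p.max(2); a=np.zeros((400,640),np.uint8); a[:235,260:390]=g[:235,260:390]<50
n,l,s,cc=cv2.connectedComponentsWithStats(a)
for k in range(1,n):
    if s[k][4]>300: print(cc[k],s[k],at_z(c,[cc[k]],93)[0].round(1))
go(488.4,-110.6,49)
E
```

```text
t: 18.6
eef_pos: [487.3, -110.3, 215.9]
tcp_rot: [-1.574, -0.001, -0.071]
ft_force: [0.6, -0.1, 0.3]
opening: 1.005
t: 18.8
eef_pos: [487.7, -110.4, 217.0]
tcp_rot: [-1.574, -0.003, -0.072]
ft_force: [0.6, 0.0, -0.1]
opening: 0.999
[322.86357616 194.54370861] [ 302  173   44   44 1510] [ 487.9 -110.1   93. ]
at 18.85 [ 488.3 -110.6  216.9] [-1.574 -0.003 -0.072] F [ 0.7  0.4 -0.6] op 1.0 | delta [ -0.4 167.9   0.6] [0.19 0.14 0.16]
```

View pics/w11.png

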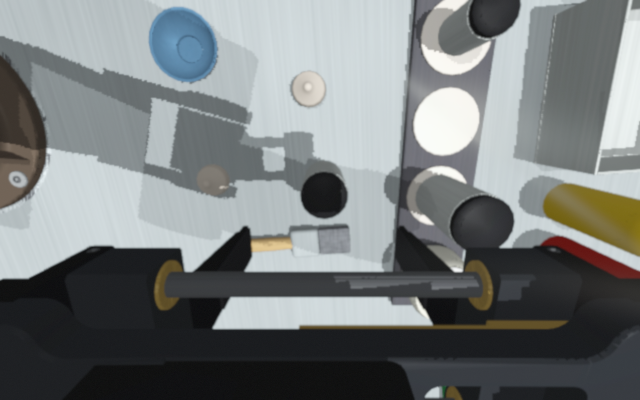

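The L lid is at (323,195), centred between the fingers.

```bash
python3 -m crank '[[-0.5,35,0.3,0.2,0,0.2],[-0.5,80,0.3,0.2,0,0.2],[-0.5,120,0.3,0.2,0,0.2],[-0.5,153,0.3,0.2,0,0.2],[-0.5,167,0.3,0.2,0,0.2]]' 1
python3 -m crank '[[0,0,0,0,0,0],[0,0,0,0,0,0],[0,0,0,0,0,0],[0,0,0,0,0,0],[0,0,0,0,0,0]]' 0
python3 -m crank '[[0,0,0,0,0,0],[0,0,0,0,0,0],[0,0,0,0,0,0],[0,0,0,0,0,0]]' 0
python3 -c "
from h import *
go(651.8,-45.9,170)"
```

```text
t: 19.35
eef_pos: [488.5, -110.9, 47.0]
tcp_rot: [-1.57, 0.003, -0.072]
ft_force: [-0.7, -0.4, 0.1]
opening: 0.999
t: 19.85
eef_pos: [488.9, -111.0, 47.8]
tcp_rot: [-1.57, 0.002, -0.072]
ft_force: [-0.6, -1.0, -0.7]
opening: 0.638
t: 20.25
eef_pos: [489.0, -111.1, 48.2]
tcp_rot: [-1.57, 0.002, -0.072]
ft_force: [-2.0, 0.6, 5.5]
opening: 0.568
at 20.25 [ 489.  -111.1   48.2] [-1.57   0.002 -0.072] F [-2.   0.6  5.5] op 0.568 | delta [ 157.6 -122.1   76.7] [-0.02  0.14 -0.09]
```

```bash
python3 -m crank '[[0,-10,0,0,0,0],[0,-35,4,0,0,0],[0,-65,18,0,0,0],[6,-92,40,0,0,0],[24,-112,60,0,0,0]]' 0
python3 -m crank '[[30,0,6,0,0,0],[62,0,12,0,0,0],[92,0,16,0,0,0],[118,0,17,0,0,0],[132,0,17,0,0,0]]' 0
python3 -c "
from h import *
go(651.8,-45.9,77)"
```

```text
t: 20.75
eef_pos: [516.6, -52.2, 162.3]
tcp_rot: [-1.57, 0.002, -0.072]
ft_force: [0.1, 0.1, -4.3]
opening: 0.562
t: 21.25
eef_pos: [650.9, -44.5, 162.0]
tcp_rot: [-1.57, 0.002, -0.072]
ft_force: [-0.9, -0.5, -3.3]
opening: 0.559
at 21.25 [650.9 -44.5 162. ] [-1.57   0.002 -0.072] F [-0.9 -0.5 -3.3] op 0.559 | delta [ 1.2 85.  -1.3] [-0.03  0.12 -0.11]
```

```bash
python3 -m crank '[[1,12,-1.3,0,0,0],[1,40,-1.3,0,0,0],[1,68,-1.3,0,0,0],[1,82,-1.3,0,0,0],[1,85,-1.3,0,0,0]]' 0
python3 -m crank '[[0,0,0,0,0,0],[0,0,0,0,0,0]]' 0
python3 - <<'E'
from h import *
c=vision.calibration("wrist")
p,d=vision.read_camera("wrist"); cv2.imwrite("pics/w12.png",p); np.save("pics/w12c.npy",c["pose"])
t=p[140:330,230:420]
cv2.imwrite("pics/w12c.png",cv2.resize(t,None,fx=3,fy=3,interpolation=cv2.INTER_CUBIC))
go(651.8,-45.9,64.2)
E
```

```text
t: 21.75
eef_pos: [650.2, -45.8, 75.1]
tcp_rot: [-1.57, 0.006, -0.072]
ft_force: [0.2, -0.5, -3.2]
opening: 0.567
t: 21.95
eef_pos: [650.4, -45.9, 76.0]
tcp_rot: [-1.57, 0.004, -0.072]
ft_force: [0.2, 0.0, -4.1]
opening: 0.565
at 22.0 [650.6 -45.9  76.2] [-1.57   0.004 -0.072] F [ 0.9 -0.2 -3.9] op 0.565 | delta [ 1.3 12.   0.1] [-0.04  0.11 -0.23]
```

View pics/w12c.png

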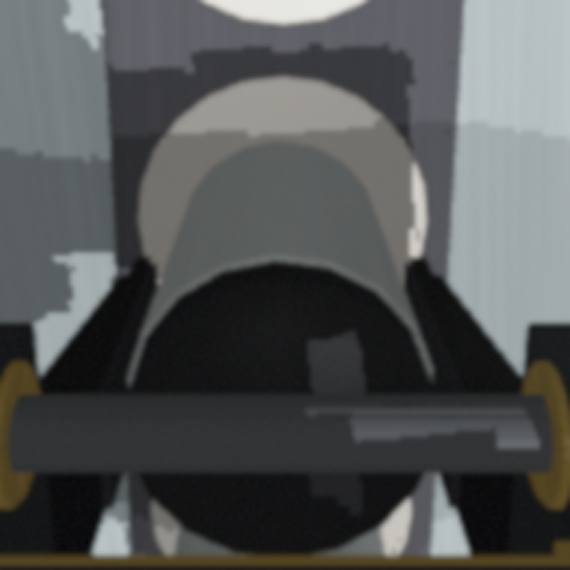

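```bash
python3 - <<'E'
from h import *
c=vision.calibration("wrist"); c["pose"]=np.load("pics/w12c.npy")
f=lambda L:np.array(L)/3+[230,140]
M=at_z(c,f([(138,215),(146,172),(168,132),(200,102),(240,82),(283,75),(328,83),(370,106),(402,143),(422,180),(428,215)]),16)
print("mat",circ(M).round(1)); print(least_squares(lambda p:np.hypot(M[:,0]-p[0],M[:,1]-p[1])-42,[652,-46]).x)
S=at_z(c,f([(197,185),(215,163),(245,147),(282,141),(320,147),(348,163),(367,187)]),28.2)
print("base",circ(S).round(1),least_squares(lambda p:np.hypot(S[:,0]-p[0],S[:,1]-p[1])-27,[652,-46]).x)
L=at_z(c,f([(135,375),(155,330),(205,280),(280,262),(360,282),(405,323),(428,375)]),28.2+88)
print("rim",circ(L).round(1))
E
```

```text
mat [651.2 -45.7  41.5]
[651.10441641 -46.31802142]
base [650.9 -46.7  27.4] [650.92887482 -46.20645986]
rim [651.1 -45.8  25.5]
```

L is within about 0.5 mm of the mat centre, so I'll lower it straight down.

```bash
python3 -m crank '[[0.2,4,0,0,0,0],[0.2,8,0,0,0,0],[0.2,10.5,0,0,0,0],[0.2,12,0,0,0,0],[0.2,12,0,0,0,0]]' 0
python3 -m crank '[[0,0.4,0,0,0,0],[0,0.4,0,0,0,0]]' 0
```

```text
t: 22.5
eef_pos: [650.7, -45.8, 64.3]
tcp_rot: [-1.57, 0.004, -0.072]
ft_force: [-2.2, 0.3, 0.4]
opening: 0.562
t: 22.7
eef_pos: [650.7, -45.8, 64.3]
tcp_rot: [-1.57, 0.004, -0.072]
ft_force: [-3.4, 0.3, 2.9]
opening: 0.56
```

```bash
python3 -m crank '[[0,0,0,0,0,0],[0,0,0,0,0,0],[0,0,0,0,0,0],[0,0,0,0,0,0],[0,0,0,0,0,0]]' 1
python3 -m crank '[[0,-15,0,0,0,0],[0,-55,0,0,0,0],[0,-100,0,0,0,0],[0,-145,0,0,0,0],[0,-180,0,0,0,0]]' 1
python3 -m crank '[[0,0,-40,0,0,0],[-20,0,-85,0,0,0],[-50,0,-130,0,0,0],[-80,0,-175,0,0,0],[-110,0,-210,0,0,0]]' 1
python3 -m crank '[[-15,0,-40,0,0,0],[-30,0,-80,0,0,0],[-45,0,-120,0,0,0],[-60,0,-150,0,0,0],[-60,0,-150,0,0,0]]' 1
python3 - <<'E'
from h import *
c=vision.calibration("top")
p,d=vision.read_camera("top"); cv2.imwrite("pics/top13.png",p)
t=p[110:210,190:450]; cv2.imwrite("pics/top13c.png",cv2.resize(t,None,fx=3,fy=3,interpolation=cv2.INTER_CUBIC))
q,_=vision.read_camera("side"); cv2.imwrite("pics/side13c.png",cv2.resize(q[120:270,180:390],None,fx=3.5,fy=3.5,interpolation=cv2.INTER_CUBIC))
g=p.max(2); a=np.zeros((400,640),np.uint8); a[115:180,245:400]=g[115:180,245:400]<45
n,l,s,cc=cv2.connectedComponentsWithStats(a)
mats=[(662.3,149.5),(655.3,51.5),(647.8,-46.2),(640.6,-143.9)]; hs=[66,84,102,120]
ks=sorted([k for k in range(1,n) if s[k][4]>100],key=lambda k:cc[k][0])
for k in ks: print(cc[k].round(1),s[k])
for k,m,h in zip(ks,mats,hs): print(h,(at_z(c,[cc[k]],16+h-9)[0][:2]-m).round(1))
print(env.state()["t"],env.state()["eef_pos"])
E
```

```text
t: 23.2
eef_pos: [650.7, -45.8, 64.2]
tcp_rot: [-1.57, 0.004, -0.072]
ft_force: [0.0, 1.1, 0.1]
opening: 0.926
t: 23.7
eef_pos: [651.6, -46.0, 248.5]
tcp_rot: [-1.57, 0.001, -0.072]
ft_force: [0.8, 0.5, -0.0]
opening: 0.999
t: 24.2
eef_pos: [528.4, -246.0, 249.7]
tcp_rot: [-1.571, -0.0, -0.072]
ft_force: [-0.1, -1.0, -0.3]
opening: 1.002
t: 24.7
eef_pos: [455.9, -394.3, 250.6]
tcp_rot: [-1.572, -0.001, -0.076]
ft_force: [1.3, 0.4, -0.5]
opening: 1.003
[264.  144.4] [258 138  13  14 143]
[302.6 145.9] [295 138  17  17 227]
[343.5 146.6] [334 136  20  22 353]
[385.4 147.8] [373 136  26  25 496]
66 [ 0.7 -1.5]
84 [-0.8  0.5]
102 [ 0.  -0.3]
120 [-0.4  0.1]
24.8 [ 457.46889631 -391.53263089  250.45341952]
```

View pics/top13c.png

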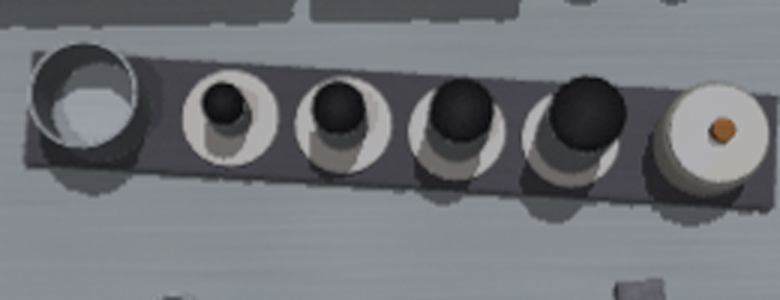

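View pics/side13c.png

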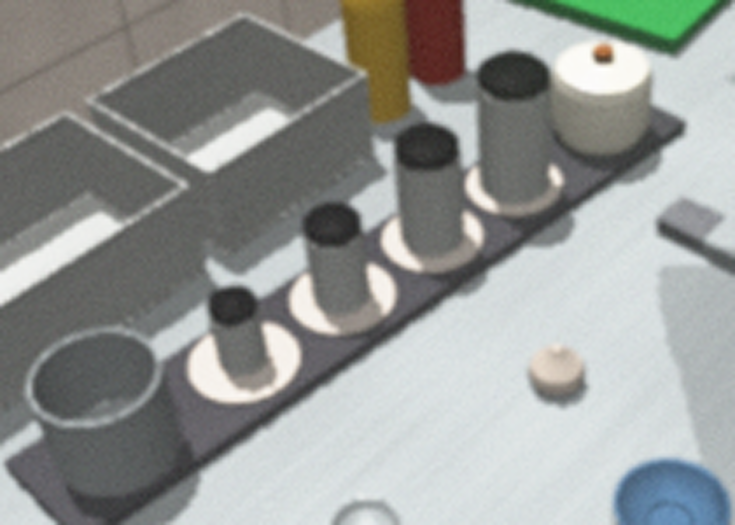

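All four stand upright in size order, with XL beside the salt jar and S next to the pot, and the top-view offsets are no more than about 1.7 mm. The gripper is clear, so I'll hand in the job.

```bash
python3 -c "
from cell import job
print(job.job_done())"
```

```text
the job is handed in; nothing more can be done
None
```

All four shakers now stand upright on the mats in order of size: XL next to the salt jar, then L, M and S at the far end by the pot. I handed the job in at about 25 s of robot time, with the gripper open and well clear.

- **Centring:** the last top view puts L, M and XL within about 1 mm of their mat centres and S within about 1.7 mm. The last top and side views show all four upright.
- **Disagreements:** the top camera read about 3–4 mm lower in x than the wrist camera, so I centred each shaker by the wrist view. For S, the top view shows 1.5 mm off in y. The wrist view after release gave between 0.5 and 2 mm, so I left it as it was.
- **Limits:** the wrist force never read above about 7 N, and no check failed.

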